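# Unlock the stamping press and stamp the gift tag

## Robot

A 6-joint arm with a two-finger parallel gripper is mounted at the origin on a cart in front of the work surface, level with it; the furniture and walls round the work are solid. World frame = base frame: x ahead of the robot, y to its left, z up, the work surface at z = 0. Lengths are in m, angles in rad, forces in N, time in s.
With the tool pointing down it reaches from about 0.425 to 0.95 m from the base axis. Payload 3.5 kg.
Tool frame: the origin (TCP) lies midway between the tips of the shut fingers; the grasp point (between the pads) lies bot.tcp_to_grasp behind it (bot.tcp_to_grasp is the distance from the TCP to the grasp point, in m); z points along the fingers, y is the line along which they close (so a half turn about z gives the same grasp; the last joint's range is limited). The gripper opens to 85 mm and grips with 20 to 120 N. Pads are 22 mm wide; open, the fingers measure 114 mm over their backs; the gripper's body (76 mm by 85 mm) begins 54 mm behind the grasp point. The pads swing forward as they close: fully open they stand 13 mm farther back than shut.
Start: joints at [1.049, 0.286, 1.577, -0, 1.279, -0.15], TCP at [0.245, 0.629, 0.195] pointing down, gripper open.
Joint ranges: [-2.77, 2.77], [-0.9, 2.22], [0.21, 2.48], [-1.53, 4.67], [0.24, 2.81], [-2.84, 2.84]. Speed limits (rad/s): [2.79, 2.79, 3.14, 3.14, 3.14, 3.14].

## Interface

Orientations are given as a unit quaternion [x, y, z, w].
In Python, from workcell import bot gives the robot as it stands.
- The arm moves only by the tool apply_moves, never from a script. Its argument "increments" is a list that holds one entry, the list of rows, each a list of 7 numbers: the shift along the tool's x, y, z in units of 40 mm (1.0 is 40 mm), then the turn, a rotation vector about the tool's x, y, z in degrees, then the closure, from 0 (fully open) to 1 (shut). In form: [[[dx, dy, dz, wx, wy, wz, jaw], ...]]. A call has 1 to 12 rows; each row shifts and turns the commanded pose from where the row before left it, along the tool's axes as they then stand; what a row does not reach is not made up. A row lasts 1/8 s, in which the tool goes at most 62.5 mm and 10.7 degrees, less where a joint would pass 70% of its speed; a pose out of reach is approached as far as the arm can. A call is refused whole if a number of a shift passes 1 or a number of a turn 10.7, either way. A call with a gripper value outside its range is refused whole. The fingers move at their own pace and stop on an object; "grip_force" is the grip in N (left out, the last holds). Time passes only in rows, so rows that do not move let the fingers close. It gives the time, the measured TCP pose, the force, the opening and the grip force at its end, in the units of the state.
- bot.state(): the state, without advancing time (a new reading comes with each control period).
- bot.grab_frame(name): name is "side" or "top" or "wrist"; returns the picture (420x560x3 uint8, red, green, blue); there is no depth.
- bot.camera_info(name): a dict with "fx", "fy", "cx", "cy" (pixels), "pose" (4x4, takes a point from camera to world coordinates). Camera axes: x right, y down, z forward; pixel columns grow to the right and rows downward; lengths in m; the calibration is good to about 2 mm. A picture is of the moment at which its call begins: read the wrist's pose just before it. camera_info takes no time and is no camera call; for the wrist camera it gives the pose at the moment of the call.
- bot.close_job(): hands the job in; it is judged then, once.
The state is a dict: "t": time; "joint_pos": joint angles; "qvel": joint speeds; "joint_torque": joint torques, N m; "tool_pos": TCP position; "orientation": TCP orientation; "ft_force": force on the tool from outside, world axes, zero at the start; "ft_torque": the same for the moment, N m; "opening": finger opening in m; "finger_force": force on a finger pad.
Only numpy, scipy, OpenCV 4.12 (cv2) and the standard library are available. Lean on these libraries where they do the work, as an engineer would, in place of code of your own. Each camera call takes 0.05 s, during which the arm holds its last target. There are 200 camera calls.

## Task

Stamp the gift tag that lies ready in the desk stamping press: slide the press's metal lock tab aside as far as it goes, then push the black plunger knob on top fully down, hold it there for about a second, and let it come all the way back up. Leave the lock tab open, and leave the other things on the table undisturbed.

Things in the scene. Friction and masses are not known exactly. Their poses are not given: they have to be found in the camera images.
- press: grey C-shaped desk stamping press, fixed to the table, 126 mm (x) by 96 mm (y), flat head top at 82 mm. Origin at table height under the plunger's axis. +x points to the column at its back, -x to its open front, z up; turned about z by up to 0.5 rad either way from facing the robot.
- lock_lug (a point): centre of the upright lug of the bare-metal lock tab, which moves with the tab; axes as the press. Lug 14 (press x) by 12 mm (press y), from 84.5 to 108.5 mm above the table, point at 98.5 mm, 26 mm in front of the knob's rim. Below it the head top is at 82 mm, the tab's foot plate (22 x 18 mm) at 86.5, end stops at 87. Both y sides are free: pinch it across y or push it.
- lock_tab (a joint): travel of the lock tab in m along the press's +y (to the robot's left): 0 locked, 0.032 fully open against its stop. Starts between 0 and 0.005. Friction about 2 N, no spring: it stays where it is left. Until about 0.026 its tongue stands under the knob's rim and blocks the plunger.
- plunger_top (a point): centre of the flat top of the black round plunger knob, 110 mm above the table when up. The knob is 44 mm across, its top flat 36 mm; it moves with the plunger.
- plunger (a joint): how far the plunger is pressed down, in m: 0 up, 0.010 fully down at its stop. A spring (about 2.5 N at the start, 6 N fully down) pushes it back up when it is let go.
- notebook: loose small spiral notebook with a grey-green gingham cover, 160 x 109 x 12 mm, lying flat; origin at the centre of its underside. To be left alone.
- ink_pad: loose dark green stamp ink pad, 65 x 96 x 14 mm, lying flat; origin at the centre of its underside. To be left alone.
- red_stamp: loose hand stamp with a turned red handle, 24 x 36 x 66 mm, standing upright; origin at the centre of its underside. To be left alone.
- tape_roll: loose roll of paper tape, 48 mm across, 15 mm high, lying flat; origin at the centre of its underside. To be left alone.

How it is judged:
On the way, in this order (a step that is already met when the one before it is completed fails the run):
1. the lock tab is slid open while the plunger is up (value of joint lock_tab above 0.027 m and value of joint plunger below 0.003 m), for 0.1 s.
2. the plunger is held fully down (value of joint plunger above 0.008 m), for 0.3 s.
At the end, for the whole second after the job is handed in: After the plunger was held at least 8 of its 10 mm down for 0.3 s, it is back up (within 2 mm) and the lock tab is still open (27 mm or more of its 32 mm) (value of joint lock_tab above 0.027 m and value of joint plunger below 0.002 m); the robot touches nothing.
It fails at once if one of the other things on the table is shifted by more than 30 mm (distance of any of notebook, ink_pad, red_stamp, tape_roll from where it was at the start of the episode above 0.03 m).
It fails at once if the hand stamp is knocked over (angle between red_stamp's own z axis and vertical above 0.7 rad).
It also fails if it takes over 42 s, if anything falls off the work surface, if the arm or the gripper's body presses on something with over 40 N, if the wrist force passes 120 N, or if a joint passes its speed limit or range.

## Working session

There is one attempt and no reset: what is moved stays moved. The work goes in short steps, Python scripts to look and compute and a tool call to move; the robot and the scene stay as the last step left them, time stands still between calls to the robot, and variables do not carry over. Pictures are saved under pics/ and viewed, at most 10 in all, crops included, and the job is handed in when it is done.

Besides the shell and the picture viewer there is one more tool, called by a JSON object that holds its "method" and its "body". apply_moves: Moves the arm, as the interface text tells. Its arguments: {"type":"object","properties":{"increments":{"type":"array"},"grip_force":{"type":"number"}},"required":["increments"]}

```bash
mkdir -p pics; python3 - <<'E'
from workcell import bot
import cv2,numpy as np
for n in("top","side"):
    cv2.imwrite(f"pics/{n}0.png",cv2.resize(bot.grab_frame(n),(784,588))[:,:,::-1])
    c=bot.camera_info(n);print(n,c["fx"],c["fy"],c["cx"],c["cy"],np.round(c["pose"],3).tolist())
s=bot.state();print({k:np.round(v,3).tolist() for k,v in s.items()},bot.tcp_to_grasp)
E
```

```text
top 513.7046101896058 513.7046101896058 269.6665827763486 212.75983402940537 [[-0.026, -0.992, 0.12, 0.363], [-0.999, 0.028, 0.015, 0.082], [-0.018, -0.12, -0.993, 1.394], [0.0, 0.0, 0.0, 1.0]]
side 383.2275027018376 383.2275027018376 276.9143814577223 212.64795585764867 [[-0.964, -0.097, 0.247, 0.281], [-0.266, 0.336, -0.904, 0.94], [0.005, -0.937, -0.35, 0.43], [0.0, 0.0, 0.0, 1.0]]
{'t': 0.1, 'joint_pos': [1.049, 0.287, 1.578, -0.0, 1.279, -0.15], 'qvel': [0.0, -0.002, -0.004, -0.001, 0.002, -0.0], 'joint_torque': [0.001, -40.73, -29.37, -0.0, 0.003, -0.0], 'tool_pos': [0.245, 0.628, 0.193], 'orientation': [0.185, 0.983, -0.001, -0.0], 'ft_force': [0.49, -0.056, -0.774], 'ft_torque': [-0.012, -0.016, 0.052], 'finger_force': 0.0, 'opening': 0.085} 0.0187
```

View pics/top0.png

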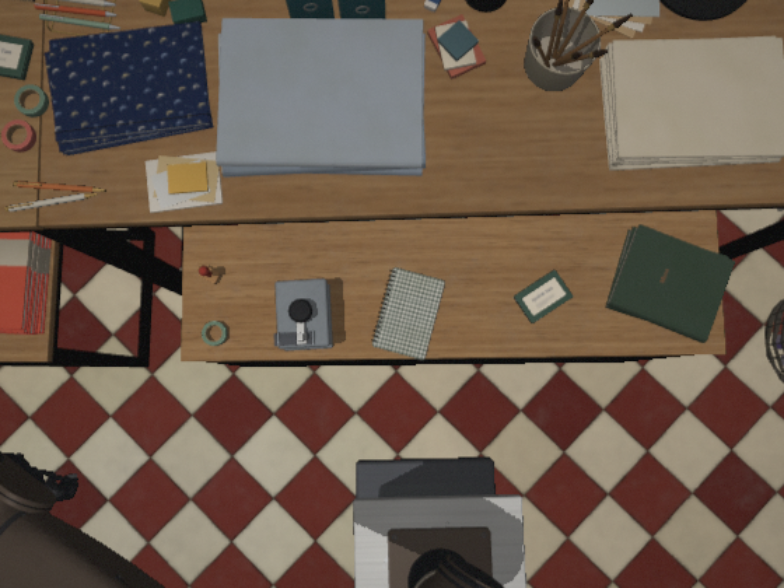

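View pics/side0.png

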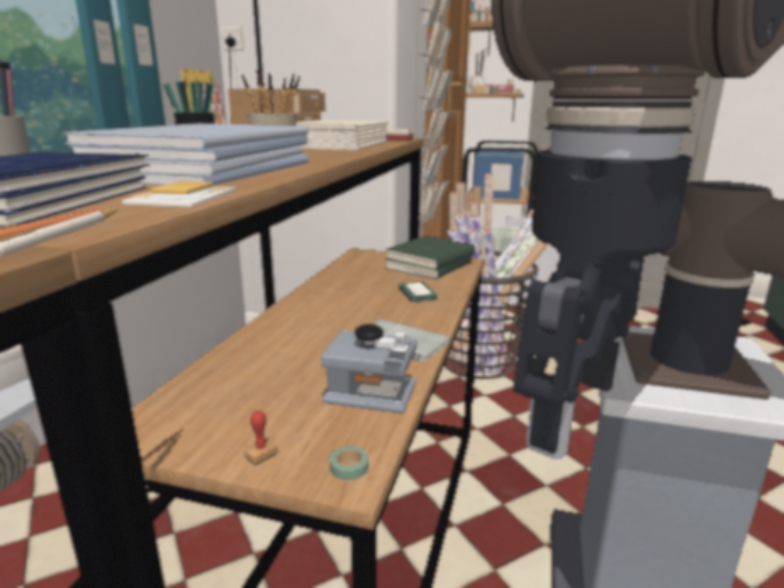

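The top view shows the press with its knob at about (300,310) and the lug below it at about (302,330). The tape (214,333) and red stamp (206,271) are to its left, the notebook (408,312) to its right, and the raised desk's edge is at row ~220.

```bash
cat > h.py <<'E'
from workcell import bot
import cv2,numpy as np
def ray(n,u,v,z,c=None):
    c=c or bot.camera_info(n);P=np.array(c["pose"])
    d=P[:3,:3]@[(u-c["cx"])/c["fx"],(v-c["cy"])/c["fy"],1]
    return P[:3,3]+d*(z-P[2,3])/d[2]
def proj(c,p):
    P=np.array(c["pose"]);q=P[:3,:3].T@(np.array(p)-P[:3,3]);return c["fx"]*q[0]/q[2]+c["cx"],c["fy"]*q[1]/q[2]+c["cy"]
E
python3 - <<'E'
from h import *
im=bot.grab_frame("top")
cv2.imwrite("pics/top1.png",cv2.resize(im[185:260,180:280],(800,600),interpolation=cv2.INTER_CUBIC)[:,:,::-1])
for n,u,v,z in[("knob",300,310,.11),("lug",301,330,.1),("tape",214,333,.0),("stamp",206,271,.06),("note",408,312,.012),("edge0",300,215,0),("edge.3",300,215,.3)]: print(n,ray("top",u/1.4,v/1.4,z).round(3))
E
```

```text
knob [0.5   0.242 0.11 ]
lug [0.465 0.242 0.1  ]
tape [0.471 0.424 0.   ]
stamp [0.584 0.425 0.06 ]
note [0.501 0.045 0.012]
edge0 [0.701 0.253 0.   ]
edge.3 [0.628 0.216 0.3  ]
```

View pics/top1.png

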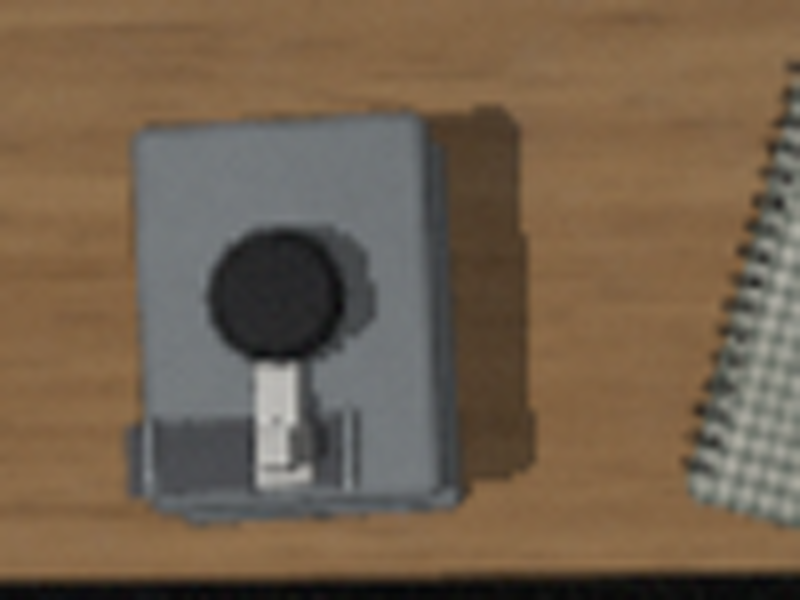

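```bash
python3 - <<'E'
from h import *
f=lambda x,y,z:ray("top",180+x/8-.5,185+y/8-.5,z)[:2]
k=f(276,293,.11);l=f(281,445,.1);print("knob",k,"lug",l,np.linalg.norm(k-l))
for a,b in[((148,490),(137,130)),((440,495),(420,115))]:
    d=f(*b,.082)-f(*a,.082);print("len",np.linalg.norm(d),"yaw",np.arctan2(d[1],d[0]))
d=f(137,130,.082)-f(420,115,.082);print("w",np.linalg.norm(d),np.arctan2(-d[0],d[1]))
s=bot.state();print(s["tool_pos"],s["orientation"])
E
```

```text
knob [0.50080913 0.24264211] lug [0.45359812 0.24292806] 0.04721187947842894
len 0.11646426728938669 yaw 0.021548248545589652
len 0.12290436680115582 yaw 0.03505206676539086
w 0.09170775893587547 0.024911924584862976
[0.24487232 0.62836286 0.19338737] [ 1.84852179e-01  9.82765847e-01 -9.21570637e-04 -3.35301034e-04]
```

{"method": "apply_moves", "body": {"increments": [[[0,0,0,0,0,-7.6,0.5],[0,0,0,0,0,-7.6,0.5],[0,0,0,0,0,-7.6,0.5],[-0.49,-0.97,0,0,0,0,0.5],[-0.49,-0.97,0,0,0,0,0.5],[-0.49,-0.97,0,0,0,0,0.5],[-0.49,-0.97,0,0,0,0,0.5],[-0.49,-0.97,0,0,0,0,0.5],[-0.49,-0.97,0,0,0,0,0.5]]]}}

```text
t: 1.27
tool_pos: [0.3691, 0.3978, 0.1942]
orientation: [-0.013, 1.0, -0.0, -0.0]
ft_force: [0.4, 0.3, -0.1]
opening: 0.0428
finger_force: 0.0
```

{"method": "apply_moves", "body": {"increments": [[[-0.49,-0.97,0,0,0,0,0.5],[-0.49,-0.97,0,0,0,0,0.5],[-0.49,-0.97,0,0,0,0,0.5],[-0.49,-0.97,0,0,0,0,0.5],[0,0,0,0,0,0,0.5],[0,0,0,0,0,0,0.5]]]}}

```text
t: 2.02
tool_pos: [0.4509, 0.2463, 0.1943]
orientation: [-0.013, 1.0, 0.0, -0.0]
ft_force: [-0.5, 0.2, 0.3]
opening: 0.0428
finger_force: 0.0
```

```bash
python3 - <<'E'
from h import *
s=bot.state();print({k:np.round(v,4).tolist() for k,v in s.items() if k in("t","tool_pos","orientation","opening","ft_force")})
c=bot.camera_info("wrist");im=bot.grab_frame("wrist")
for p in[(.4528,.243,.1085),(.5008,.2426,.11)]:print(proj(c,p))
cv2.imwrite("pics/w0.png",cv2.resize(im,(784,588))[:,:,::-1]);np.savez("w0.npz",**c)
E
```

```text
{'t': 2.025, 'tool_pos': [0.4509, 0.2463, 0.1943], 'orientation': [-0.0128, 0.9999, 0.0002, -0.0004], 'ft_force': [-0.511, 0.1796, 0.2549], 'opening': 0.0428}
(np.float64(277.06177450569834), np.float64(204.9861064201348))
(np.float64(275.4720607745863), np.float64(254.5862962858787))
```

View pics/w0.png

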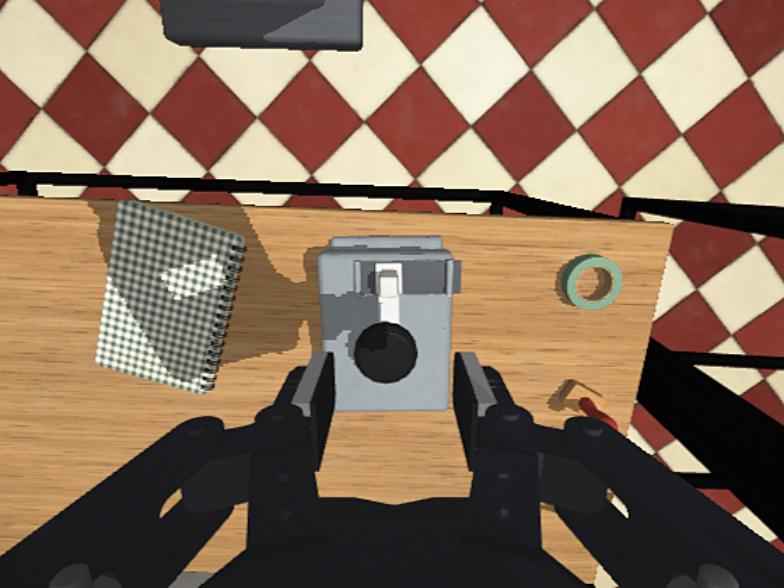

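The wrist view shows the lug at (389,283) and the knob at (386,352). Both agree with my estimates to within about 3 mm, so I'll descend astride the lug.

{"method": "apply_moves", "body": {"increments": [[[0,-0.08,0.6,0,0,0,0.5],[0,0,0.6,0,0,0,0.5],[0,0,0.6,0,0,0,0.5],[0,0,0.5,0,0,0,0.5],[0,0,0.27,0,0,0,0.5],[0,0,0,0,0,0,0.5]]]}}

```text
t: 2.82
tool_pos: [0.4504, 0.2434, 0.091]
orientation: [-0.014, 1.0, -0.0, -0.001]
ft_force: [0.7, -0.2, 0.3]
opening: 0.043
finger_force: 0.0
```

```bash
python3 - <<'E'
from h import *
cv2.imwrite("pics/w1.png",cv2.resize(bot.grab_frame("wrist"),(784,588))[:,:,::-1])
E
```

```text
(no output)
```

View pics/w1.png

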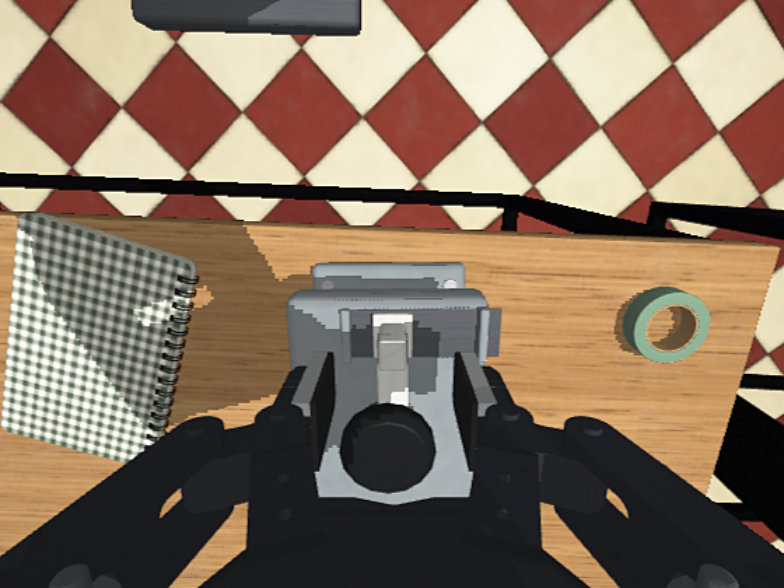

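The pads appear level with the knob in the picture, at rows 355–470. I'll check by projection whether they really straddle the lug.

```bash
python3 - <<'E'
from h import *
c=bot.camera_info("wrist");print(np.round(c["pose"],3).tolist())
pr=lambda *p:print(p,np.round(np.array(proj(c,p))*1.4))
for z in(.0845,.1085):pr(.4528,.243,z)
pr(.5008,.2426,.11)
for x in(.439,.450,.461):
  for y in(.222,.265):
    for z in(.098,.13):pr(x,y,z)
print(ray("wrist",392/1.4,332/1.4,.1085),ray("wrist",388/1.4,448/1.4,.11))
E
```

```text
[[-0.027, 0.958, 0.286, 0.378], [1.0, 0.026, 0.008, 0.241], [0.001, 0.286, -0.958, 0.272], [0.0, 0.0, 0.0, 1.0]]
(0.4528, 0.243, 0.0845) [392. 332.]
(0.4528, 0.243, 0.1085) [392. 353.]
(0.5008, 0.2426, 0.11) [388. 454.]
(0.439, 0.222, 0.098) [344. 312.]
(0.439, 0.222, 0.13) [334. 342.]
(0.439, 0.265, 0.098) [444. 315.]
(0.439, 0.265, 0.13) [454. 345.]
(0.45, 0.222, 0.098) [344. 336.]
(0.45, 0.222, 0.13) [334. 370.]
(0.45, 0.265, 0.098) [443. 339.]
(0.45, 0.265, 0.13) [452. 373.]
(0.461, 0.222, 0.098) [344. 359.]
(0.461, 0.222, 0.13) [335. 397.]
(0.461, 0.265, 0.098) [441. 362.]
(0.461, 0.265, 0.13) [450. 399.]
[0.44326022 0.24278108 0.1085    ] [0.49749517 0.24246189 0.11      ]
```

```bash
python3 - <<'E'
from h import *
im=bot.grab_frame("side");c=bot.camera_info("side")
u,v=map(int,proj(c,(.47,.243,.12)));x,y=max(u-70,0),max(v-55,0)
print(x,y)
for p in[(.4504,.2434,.091),(.4528,.243,.1085),(.5008,.2426,.11)]:print(p,(np.array(proj(c,p))-[x,y])*5.7)
cv2.imwrite("pics/s1.png",cv2.resize(im[y:y+105,x:x+140],(798,598),interpolation=cv2.INTER_CUBIC)[:,:,::-1])
E
```

```text
207 176
(0.4504, 0.2434, 0.091) [452.83582972 395.85393948]
(0.4528, 0.243, 0.1085) [447.2857548  350.41058314]
(0.5008, 0.2426, 0.11) [319.93428555 331.2967917 ]
```

View pics/s1.png

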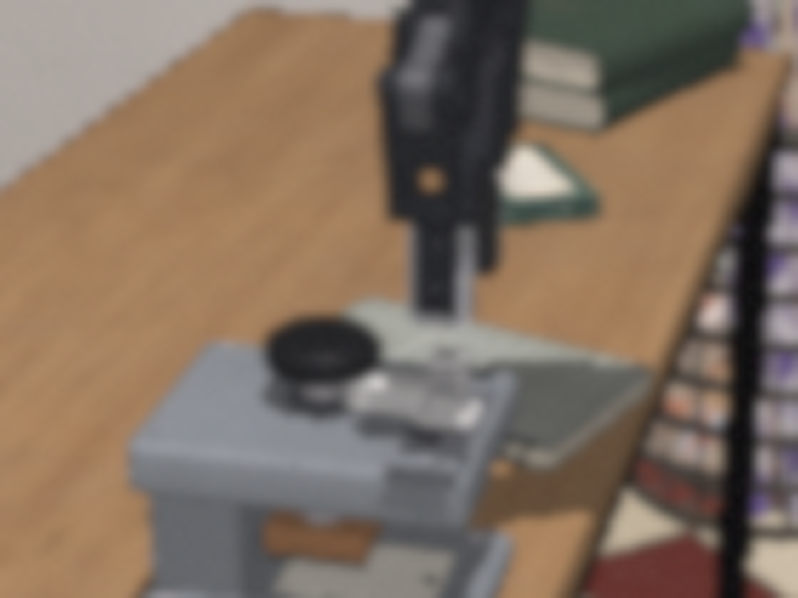

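The side view shows the near finger's tip at about (438,318), clearly above the lug at (447,360). The fingers are not down to the lug yet, so I'll work out the true height of the tip.

```bash
python3 - <<'E'
from h import *
c=bot.camera_info("side");w=bot.camera_info("wrist")
for z in(.09,.1,.11,.12,.13,.14):
  print(z,[((np.array(proj(c,(.45,y,z)))-[207,176])*5.7).round() for y in(.265,.272,.28)],
   [(np.array(proj(w,(x,.265,z)))*1.4).round() for x in(.44,.45,.46)])
s=bot.state();print(s["tool_pos"],s["opening"])
E
```

```text
0.09 [array([439., 424.]), array([434., 432.]), array([428., 442.])] [array([442., 310.]), array([441., 330.]), array([439., 351.])]
0.1 [array([439., 398.]), array([434., 406.]), array([429., 416.])] [array([444., 317.]), array([443., 339.]), array([442., 360.])]
0.11 [array([440., 372.]), array([435., 380.]), array([429., 390.])] [array([447., 326.]), array([446., 348.]), array([444., 370.])]
0.12 [array([440., 346.]), array([435., 354.]), array([429., 363.])] [array([450., 335.]), array([449., 359.]), array([447., 382.])]
0.13 [array([440., 320.]), array([435., 327.]), array([429., 336.])] [array([454., 346.]), array([452., 371.]), array([450., 395.])]
0.14 [array([441., 293.]), array([436., 301.]), array([430., 309.])] [array([458., 358.]), array([456., 384.]), array([454., 410.])]
[0.45177826 0.24348527 0.09252868] 0.042853419957821826
```

Both cameras put the real fingertips at about z = 0.135, although the TCP reads 0.092. Closing the fingers here is a safe test: if they stop at about 12 mm they hold the lug, otherwise they are above it.

{"method": "apply_moves", "body": {"increments": [[[0,0,0,0,0,0,0.8],[0,0,0,0,0,0,1],[0,0,0,0,0,0,1],[0,0,0,0,0,0,1],[0,0,0,0,0,0,1]]], "grip_force": 20}}

```text
t: 3.55
tool_pos: [0.4514, 0.2429, 0.0917]
orientation: [-0.013, 1.0, -0.0, 0.0]
ft_force: [0.8, -0.2, -0.3]
opening: -0.0004
finger_force: 0.0
```

```bash
python3 - <<'E'
from h import *
a=bot.grab_frame("side");b=bot.grab_frame("wrist")
A=cv2.resize(a[200:263,250:320],(400,360),interpolation=cv2.INTER_CUBIC)
B=cv2.resize(b[200:380,180:380],(400,360),interpolation=cv2.INTER_CUBIC)
cv2.imwrite("pics/sw2.png",np.hstack([A,B])[:,:,::-1])
s=bot.state();print(s["tool_pos"],s["opening"])
c=bot.camera_info("side");w=bot.camera_info("wrist")
for z in(.092,.11,.12,.13,.14):
  p=(s["tool_pos"][0],s["tool_pos"][1],z)
  print(z,((np.array(proj(c,p))-[250,200])*5.71).round(),((np.array(proj(w,p))-[180,200])*2+[400,0]).round())
E
```

```text
[0.45131536 0.24291143 0.09167162] 0.0003710710233059301
0.092 [206. 256.] [602.  79.]
0.11 [207. 211.] [602. 103.]
0.12 [207. 185.] [602. 118.]
0.13 [207. 159.] [602. 135.]
0.14 [208. 133.] [602. 155.]
```

View pics/sw2.png

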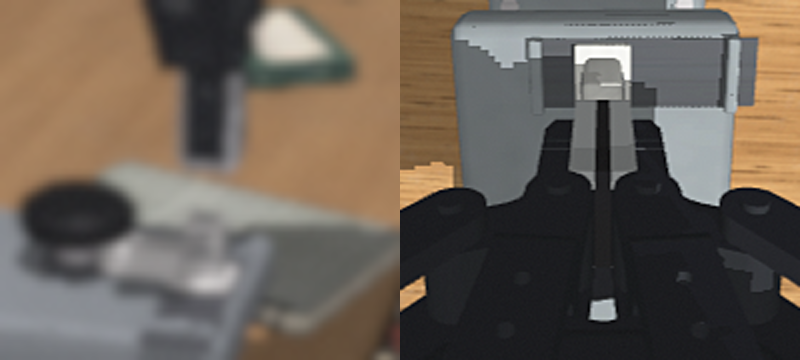

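The fingers closed to 0 without touching anything, and the shut tip shows at (210,165), which is z ≈ 0.128. The true tip is therefore about 36 mm above the reported TCP. I'll reopen and go 40 mm lower, watching the force.

{"method": "apply_moves", "body": {"increments": [[[0,0,0,0,0,0,0.5],[0,0,0,0,0,0,0.5],[0,0,0,0,0,0,0.5],[0,0,0.3,0,0,0,0.5],[0,0,0.3,0,0,0,0.5],[0,0,0.25,0,0,0,0.5],[0,0,0.15,0,0,0,0.5],[0,0,0,0,0,0,0.5]]]}}

```text
t: 4.65
tool_pos: [0.4509, 0.2428, 0.0509]
orientation: [-0.013, 1.0, -0.0, -0.001]
ft_force: [0.1, -0.6, -0.7]
opening: 0.0426
finger_force: 0.0
```

{"method": "apply_moves", "body": {"increments": [[[0,0,0,0,0,0,0.8],[0,0,0,0,0,0,0.8],[0,0,0,0,0,0,0.8],[0,0,0,0,0,0,0.8]]]}}

```text
t: 5.15
tool_pos: [0.4515, 0.243, 0.0519]
orientation: [-0.013, 1.0, 0.0, 0.0]
ft_force: [-0.2, 0.3, -0.5]
opening: 0.0172
finger_force: 0.0
```

{"method": "apply_moves", "body": {"increments": [[[0,0.15,0,0,0,0,0.8],[0,0.15,0,0,0,0,0.8],[0,0.15,0,0,0,0,0.8],[0,0.15,0,0,0,0,0.8],[0,0.1,0,0,0,0,0.8],[0,0.05,0,0,0,0,0.8],[0,0,0,0,0,0,0.8]]]}}

```text
t: 6.02
tool_pos: [0.4506, 0.2733, 0.0516]
orientation: [-0.013, 1.0, 0.0, 0.0]
ft_force: [-0.5, -0.8, -0.1]
opening: 0.0169
finger_force: 0.2
```

{"method": "apply_moves", "body": {"increments": [[[0,0.04,0,0,0,0,0.8],[0,0.03,0,0,0,0,0.8],[0,0,0,0,0,0,0.8]]]}}

```text
t: 6.4
tool_pos: [0.4504, 0.2742, 0.0515]
orientation: [-0.013, 1.0, -0.002, -0.0]
ft_force: [-0.6, -6.9, 2.2]
opening: 0.0171
finger_force: 3.2
```

{"method": "apply_moves", "body": {"increments": [[[0,0.03,0,0,0,0,0.8],[0,0,0,0,0,0,0.8],[0,0,0,0,0,0,0.8]]]}}

```text
t: 6.78
tool_pos: [0.4504, 0.2744, 0.0515]
orientation: [-0.014, 1.0, -0.003, -0.001]
ft_force: [-0.3, -10.3, 1.1]
opening: 0.017
finger_force: 4.8
```

The force rises without further motion, so the tab is against its stop. I'll back off, rise, go above the knob and shut the fingers.

{"method": "apply_moves", "body": {"increments": [[[0,-0.13,0,0,0,0,0.7],[0,0,0,0,0,0,0.65],[0,0,-0.3,0,0,0,0.65],[0,0,-0.6,0,0,0,0.65],[0,0,-0.6,0,0,0,1],[-0.4,-0.25,0,0,0,0,1],[-0.45,-0.25,0,0,0,0,1],[-0.4,-0.22,0,0,0,0,1],[0,0,0,0,0,0,1]]]}}

```text
t: 7.9
tool_pos: [0.5024, 0.2431, 0.1107]
orientation: [-0.012, 1.0, -0.0, -0.001]
ft_force: [-0.4, 0.5, -0.1]
opening: -0.0
finger_force: 0.0
```

```bash
python3 - <<'E'
from h import *
a=bot.grab_frame("side");b=bot.grab_frame("wrist")
A=cv2.resize(a[200:263,235:305],(400,360),interpolation=cv2.INTER_CUBIC)
B=cv2.resize(b[160:340,180:380],(400,360),interpolation=cv2.INTER_CUBIC)
cv2.imwrite("pics/sw3.png",np.hstack([A,B])[:,:,::-1])
s=bot.state();print(s["tool_pos"],s["opening"],s["ft_force"])
c=bot.camera_info("side");w=bot.camera_info("wrist")
for p in[(.5008,.2426,.11),(.4528,.273,.1085),(*s["tool_pos"][:2],.11),(*s["tool_pos"][:2],.15)]:
  print(p,((np.array(proj(c,p))-[235,200])*5.71).round(),((np.array(proj(w,p))-[180,160])*2+[400,0]).round())
E
```

```text
[0.50106176 0.24381656 0.11075898] -0.0002454821769295926 [ 0.47404888  0.41504928 -0.12544868]
(0.5008, 0.2426, 0.11) [161. 195.] [598. 157.]
(0.4528, 0.273, 0.1085) [267. 248.] [704.   6.]
(np.float64(0.5010617645358402), np.float64(0.24381656214311304), 0.11) [159. 196.] [602. 158.]
(np.float64(0.5010617645358402), np.float64(0.24381656214311304), 0.15) [158.  93.] [602. 217.]
```

View pics/sw3.png

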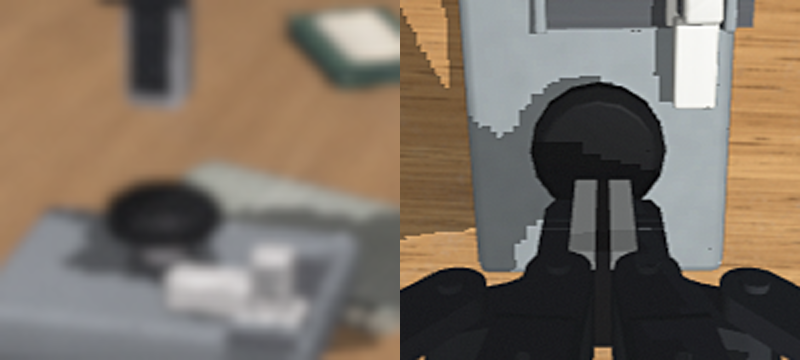

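The tab is open, with its tongue (693,65) clear of the knob (598,140). The shut tip, at (158,103) in the side view, stands about 36 mm above the knob's centre. I'll descend in small steps and read the force.

{"method": "apply_moves", "body": {"increments": [[[0,0,0.3,0,0,0,1],[0,0,0.3,0,0,0,1],[0,0,0.2,0,0,0,1],[0,0,0,0,0,0,1]]]}}

```text
t: 8.5
tool_pos: [0.5003, 0.2441, 0.0784]
orientation: [-0.013, 1.0, -0.0, -0.001]
ft_force: [0.1, 0.5, -1.0]
opening: 0.0004
finger_force: 0.0
```

{"method": "apply_moves", "body": {"increments": [[[0,0,0.1,0,0,0,1],[0,0,0.1,0,0,0,1],[0,0,0,0,0,0,1]]]}}

```text
t: 8.88
tool_pos: [0.5017, 0.2444, 0.0722]
orientation: [-0.013, 1.0, 0.0, 0.0]
ft_force: [0.4, 0.0, 3.0]
opening: -0.0005
finger_force: 1.0
```

Contact with the spring at 3 N. I'll press on to the stop.

{"method": "apply_moves", "body": {"increments": [[[0,0,0.1,0,0,0,1],[0,0,0.1,0,0,0,1],[0,0,0,0,0,0,1]]]}}

```text
t: 9.25
tool_pos: [0.5018, 0.2444, 0.0641]
orientation: [-0.013, 1.0, 0.0, 0.001]
ft_force: [-0.6, 0.8, 5.1]
opening: -0.0
finger_force: 2.4
```

{"method": "apply_moves", "body": {"increments": [[[0,0,0.05,0,0,0,1],[0,0,0.05,0,0,0,1],[0,0,0,0,0,0,1]]]}}

```text
t: 9.62
tool_pos: [0.502, 0.2445, 0.0631]
orientation: [-0.013, 1.0, -0.0, 0.0]
ft_force: [-6.3, -1.5, 17.5]
opening: -0.0003
finger_force: 8.7
```

17.5 N is well over the spring's 6 N, so the plunger is at its stop. I'll hold it for a second, then release and retreat.

{"method": "apply_moves", "body": {"increments": [[[0,0,0,0,0,0,1],[0,0,0,0,0,0,1],[0,0,0,0,0,0,1],[0,0,0,0,0,0,1],[0,0,0,0,0,0,1],[0,0,0,0,0,0,1],[0,0,0,0,0,0,1],[0,0,0,0,0,0,1]]]}}

```text
t: 10.62
tool_pos: [0.502, 0.2445, 0.0631]
orientation: [-0.013, 1.0, -0.0, 0.0]
ft_force: [-6.9, -1.4, 18.6]
opening: 0.0001
finger_force: 8.7
```

{"method": "apply_moves", "body": {"increments": [[[0,0,-0.1,0,0,0,1],[0,0,-0.15,0,0,0,1],[0,0,-0.3,0,0,0,1],[0,0,-0.5,0,0,0,1],[0,0,-0.7,0,0,0,1],[0,0,-0.5,0,0,0,1],[0,0,0,0,0,0,1],[0,0,0,0,0,0,1]]]}}

```text
t: 11.62
tool_pos: [0.5005, 0.244, 0.1486]
orientation: [-0.013, 1.0, -0.0, -0.001]
ft_force: [0.1, 0.3, -0.0]
opening: -0.0001
finger_force: 0.0
```

```bash
python3 - <<'E'
from h import *
a=bot.grab_frame("side");b=bot.grab_frame("wrist")
A=cv2.resize(a[200:263,235:305],(400,360),interpolation=cv2.INTER_CUBIC)
B=cv2.resize(b[160:340,180:380],(400,360),interpolation=cv2.INTER_CUBIC)
cv2.imwrite("pics/sw4.png",np.hstack([A,B])[:,:,::-1])
E
```

```text
(no output)
```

View pics/sw4.png

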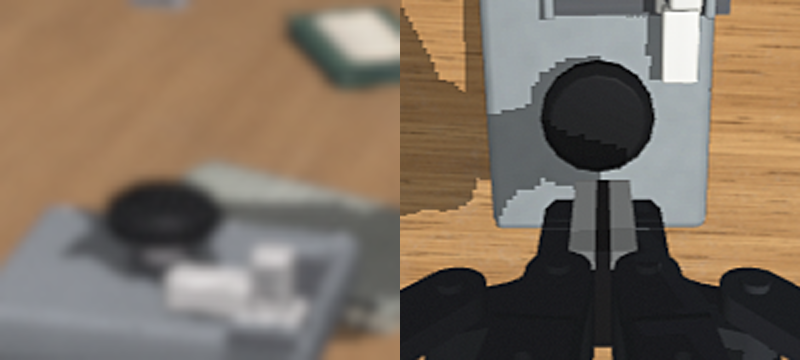

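The knob is back up at (163,212) in the side view, the same as before the press. The tab is still open and the gripper is clear.

```bash
python3 -c "
from workcell import bot
print(bot.close_job())"
```

```text
the job is handed in; nothing more can be done
None
```

I slid the lock tab open to its stop, held the plunger fully down for about a second (17–19 N) and let it back up, left the tab open, and handed the job in at about 12 s; no verdict came back.

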